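Strip down the module test station

TASK

Strip down the test station: first pull every orange plug out of its socket, while the module is still clamped; only then push the red hydraulic lever through its stiff detent all the way into the float notch, so that the clamp backs off, and lift the module out and lay it flat, circuit side up, in the middle of the blue mat. All orange plugs, the stray one lying on the bench included, must end up in the black bin; leave the spool of solder where it stands.

Things in the scene. Friction and masses are not known exactly. Their poses are not given: they have to be found in the camera images.
- station: grey test station plate, 200 (x) x 340 (y) x 12 mm, fixed; origin under its centre, x away from the robot, z up. On it, in its frame: valve with the lever at y = -135 mm, black block with four plug sockets at y = -5 mm, nest with the clamped module at y = +105 mm
- socket1 (a point): mouth of socket 1, at the black socket block's top face, 44 mm above the table: a seated plug's origin. Sockets 1 to 4 stand in a row along the station's x, 40 mm apart, 1 nearest the robot; the block is 160 x 31 mm
- socket2 (a point): mouth of socket 2, at the black socket block's top face, 44 mm above the table: a seated plug's origin. Sockets 1 to 4 stand in a row along the station's x, 40 mm apart, 1 nearest the robot; the block is 160 x 31 mm
- socket3 (a point): mouth of socket 3, at the black socket block's top face, 44 mm above the table: a seated plug's origin. Sockets 1 to 4 stand in a row along the station's x, 40 mm apart, 1 nearest the robot; the block is 160 x 31 mm
- socket4 (a point): mouth of socket 4, at the black socket block's top face, 44 mm above the table: a seated plug's origin. Sockets 1 to 4 stand in a row along the station's x, 40 mm apart, 1 nearest the robot; the block is 160 x 31 mm
- plug1: orange plug, black band; head 24 (x) x 20 (y) x 36 mm, origin at the centre of its underside (z = 0); below, a 12 x 11 mm shank to z = -25 mm with a steel bead; 40 g. If present, it starts upright in socket 1, axes along the station's, held by two sprung detents: a straight upward pull of 5 to 15 N over the first 12 mm, clear after 26 mm. Pinch the faces 20 mm apart along y
- plug2: orange plug, black band; head 24 (x) x 20 (y) x 36 mm, origin at the centre of its underside (z = 0); below, a 12 x 11 mm shank to z = -25 mm with a steel bead; 40 g. If present, it starts upright in socket 2, axes along the station's, held by two sprung detents: a straight upward pull of 5 to 15 N over the first 12 mm, clear after 26 mm. Pinch the faces 20 mm apart along y
- plug3: orange plug, black band; head 24 (x) x 20 (y) x 36 mm, origin at the centre of its underside (z = 0); below, a 12 x 11 mm shank to z = -25 mm with a steel bead; 40 g. If present, it starts upright in socket 3, axes along the station's, held by two sprung detents: a straight upward pull of 5 to 15 N over the first 12 mm, clear after 26 mm. Pinch the faces 20 mm apart along y
- plug4: orange plug, black band; head 24 (x) x 20 (y) x 36 mm, origin at the centre of its underside (z = 0); below, a 12 x 11 mm shank to z = -25 mm with a steel bead; 40 g. If present, it starts upright in socket 4, axes along the station's, held by two sprung detents: a straight upward pull of 5 to 15 N over the first 12 mm, clear after 26 mm. Pinch the faces 20 mm apart along y
- plug5: orange plug, black band; head 24 (x) x 20 (y) x 36 mm, origin at the centre of its underside (z = 0); below, a 12 x 11 mm shank to z = -25 mm with a steel bead; 40 g. A stray one, already pulled: it starts lying on its side on the bench and goes into the bin too
- lever (a joint): angle of the red-knobbed lever about the station's y, rad: 0 to 0.08 at the start (hold; at 0 it leans 0.4 rad from vertical to the station's -x), growing towards +x. From 0.25 to 0.5 a detent resists with up to 18 N at the knob; let go before 0.45 it falls back, past 0.62 it snaps to the float notch and end stop at 0.8 and stays. The clamp jaw backs off with it, 30 mm in all
- lever_pivot (a point): pivot of the lever, on the valve, 60 mm above the table
- lever_knob (a point): centre of the red ball knob, 30 mm across, 110 mm from the pivot on a 10 mm rod; height about 161 mm at lever 0, 170 mm at 0.4, 161 mm at 0.8. Can be pinched from above or pushed
- nest (a point): centre of the nest's top face, 52 mm above the table, on a pedestal 36 mm wide in y; the module's origin starts here. A fixed stop stands 2 mm beyond the module's -x end, 12 mm higher than the nest's top; the steel clamp jaw at the +x end has a lip 12 mm over the module's top edge until the lever is in float; jaw's top 45 mm above the nest
- module: tested electronics module: aluminium box with a green circuit board on top, 90 (x) x 56 (y) x 36 mm, board parts to 41 mm; origin the centre of its underside, z out of the circuit side; about 0.4 kg. Starts in the nest, axes along the station's; both long sides (56 mm apart in y) are free to grip
- bin: black open parts bin, 160 (x) x 140 (y) x 65 mm high outside, walls and floor about 4 mm; fixed; origin under its centre. It stands to the left or right of the station
- mat: blue mat, 150 (x) x 180 (y) x 6 mm thick, fixed on the bench on the other side of the station; origin the centre of its underside
- spool: bystander: spool of solder wire, 56 mm across, 40 mm tall, origin under its centre, on the bench at one side, as the stray plug is at the other
There are look-alikes about, which are no part of the job. What is shaped like the plug1 but purple is not meant.

How it is judged:
By the outcome, as a careful person would: the job done as asked, in the order asked, and still so for the second after the job is handed in, with the robot touching nothing.
Of plug1, plug2, plug3, plug4 only 2 to 4 are there at a start; the rules pass over those that are not, and their reading is None.
At some moment in a run one of plug5 may be knocked a few centimetres aside while the robot is not near it.
Once in a run the grip may slacken for a moment while it holds something.
It also fails if it takes over 210 s, if anything falls off the work surface, if the arm or the gripper's body presses on something with over 40 N, if the wrist force passes 120 N, or if a joint passes its speed limit or range.

ROBOT

A 6-joint arm with a two-finger parallel gripper is mounted at the origin on the work surface. World frame = base frame: x ahead of the robot, y to its left, z up, the work surface at z = 0. Lengths are in m, angles in rad, forces in N, time in s.
With the tool pointing down it reaches from about 0.4 to 0.825 m from the base axis. Payload 7 kg.
Tool frame: the origin (TCP) lies at the centre of the arm's flange, where the gripper is bolted on; the fingertips stand 173 mm ahead of it and the grasp point (between the pads) lies 155 mm ahead of it (bot.tips_ahead is the distance from the TCP to the fingertips, in m); z points along the fingers, y is the direction in which the jaws open and shut (so a half turn about z gives the same grasp; the last joint's range is limited). The gripper opens to 85 mm and grips with 20 to 120 N. Pads are 22 mm wide; open, the fingers measure 114 mm over their backs; the gripper's body (76 mm by 85 mm) begins 54 mm behind the grasp point. The pads swing forward as they close: fully open they stand 13 mm farther back than shut.
Start: joints at [1.425, 0.359, 0.012, 0, -1.224, -0.288], TCP at [0.284, 0.612, 0.405] pointing down, gripper open.
Joint ranges: [-3.07, 3.07], [-1.43, 2.12], [-1.02, 1.25], [-3.03, 1.67], [-3.05, -0], [-3.03, 3.03]. Speed limits (rad/s): [2.39, 2.39, 3.01, 3.14, 3.14, 3.14].

INTERFACE

Orientations are given as [roll, pitch, yaw] about the fixed x, y, z axes, in that order (R = Rz(yaw) Ry(pitch) Rx(roll)).
In Python, from station import monitor, optics, bot gives the robot as it stands. The module is installed in compiled form; this text tells all that it offers.
- The arm moves only by the tool send_rows, never from a script. Its argument "rows" is a list that holds one entry, the list of rows, each a list of 7 numbers: the shift along the tool's x, y, z in mm, then the turn, a rotation vector about the tool's x, y, z in degrees, then the closure, from -1 (fully open) to 1 (shut). A call has 1 to 8 rows; each row is the pose to reach, as a shift and turn from the pose commanded when the call began, along the tool's axes at that moment; what a row does not reach only later rows make up. A row lasts 1/8 s, in which the tool goes at most 62.5 mm and 10.7 degrees, less where a joint would pass 70% of its speed; a pose out of reach is approached as far as the arm can. A call with a gripper value outside its range is refused whole. The fingers move at their own pace and stop on an object; "newtons" is the grip in N (left out, the last holds). Time passes only in rows, so rows that repeat a pose let the fingers close. It gives the time, the measured TCP pose, the force and the opening at its end, in the units of the state.
- monitor.get_obs(): the state, without advancing time (a new reading comes with each control period).
- optics.get_image(name): name is "scene" or "side" or "wrist"; returns the picture (420x560x3 uint8, red, green, blue); there is no depth.
- optics.camera_params(name): a dict with "camera_matrix" (3x3 intrinsics, pixels), "extrinsics" (4x4, takes a point from camera to world coordinates). Camera axes: x right, y up, looking along -z (the intrinsics and any distortion apply to the point x, -y, -z); pixel columns grow to the right and rows downward; lengths in m; the calibration is good to about 2 mm. A picture is of the moment at which its call begins: read the wrist's pose just before it. camera_params takes no time and is no camera call; for the wrist camera it gives the pose at the moment of the call.
- bot.close_job(): hands the job in, once; it reports no verdict.
Trained networks look in the newest picture that a camera, given by its name, has taken for a name from the list of things; names that differ only in an ending like _2 or _b are one class to them, and where a whole thing is asked for, a point or a joint stands for the part that bears it (a point fixed in the world has none). Each returns a list of dicts, best first, with "p" (0 to 1); they miss things now and then, are a little off and sometimes report something else, mostly with a low value. They report only what shows in the picture. A call takes as long as a camera call. They do not tell look-alikes from the thing itself.
- optics.find_in(query, camera): "centre" ([x, y, z] in m, in the coordinates of the camera as it stood for that picture, good to about 4 mm: the middle of the surface that is visible of it).
- optics.regions_of(query, camera): "region" (420x560 bool, what is visible of it).
- optics.landmark_of(query, camera): "centre" ([x, y, z] in m, in the coordinates of the camera as it stood for that picture, good to about 4 mm: a listed point, or the origin of a listed thing).
The state is a dict: "time_s": time; "q": joint angles; "dq": joint speeds; "joint_torque": joint torques, N m; "position": TCP position; "orientation": TCP orientation; "contact_force": force on the tool from outside, world axes, zero at the start; "moment": the same for the moment, N m; "opening": finger opening in m.
Only numpy, scipy, OpenCV 4.12 (cv2) and the standard library are available. Lean on these libraries where they do the work, as an engineer would, in place of code of your own. Each camera call takes 0.05 s, during which the arm holds its last target.

## Working session

There is one attempt and no reset: what is moved stays moved. The work goes in short steps, Python scripts to look and compute and a tool call to move; the robot and the scene stay as the last step left them, time stands still between calls to the robot, and variables do not carry over. Pictures are saved under pics/ and viewed, and the job is handed in when it is done.

Besides the shell and the picture viewer there is one more tool, called after ">>>" as name(argument=value, ...), one argument or row to a line, values as JSON. send_rows: Moves the arm, as the interface text tells. Its arguments: {"type":"object","properties":{"rows":{"type":"array","items":{"type":"array","items":{"type":"array","items":{"type":"number"}}}},"newtons":{"type":"number"}},"required":["rows"]}

```bash
mkdir -p pics
cat > h.py <<'E'
from station import monitor, optics, bot
import numpy as np, cv2
from scipy.spatial.transform import Rotation as R
def save(cam,fn):
    im=optics.get_image(cam); cv2.imwrite('pics/'+fn,im[:,:,::-1]); return im
def w(cam,p):
    E=np.array(optics.camera_params(cam)['extrinsics']); return (E@np.r_[p,1])[:3]
def st():
    o=monitor.get_obs(); print('t',round(o['time_s'],2),'pos',np.round(o['position'],4),'rpy',np.round(o['orientation'],3),'F',np.round(o['contact_force'],1),'open',round(float(o['opening']),4)); return o
def Rt():
    return R.from_euler('xyz',monitor.get_obs()['orientation']).as_matrix()
def delta(target,yaw=None):
    """grasp-point agnostic: TCP target pos -> tool-frame mm"""
    o=monitor.get_obs(); M=Rt(); return np.round(M.T@(np.array(target)-o['position'])*1000,1)
def proj(cam,P):
    c=optics.camera_params(cam);K=np.array(c['camera_matrix']);E=np.linalg.inv(np.array(c['extrinsics']))
    p=(E@np.r_[P,1])[:3]; q=K@np.array([p[0],-p[1],-p[2]]); return q[:2]/q[2]
def ray(cam,u,v,z):
    c=optics.camera_params(cam);K=np.array(c['camera_matrix']);E=np.array(c['extrinsics'])
    d=np.linalg.solve(K,[u,v,1.]);d=E[:3,:3]@np.array([d[0],-d[1],-d[2]]);o=E[:3,3]
    return o+d*(z-o[2])/d[2]
def find(q,cam,f='landmark_of',n=3):
    for r in getattr(optics,f)(q,cam)[:n]:
        print(q,cam,f[:4],round(r['p'],2),np.round(w(cam,r['centre']),4))
E
python3 - <<'E'
from h import *
st()
for c in ['scene','side','wrist']:
    save(c,c+'0.png'); print(c, optics.camera_params(c).keys(), np.round(optics.camera_params(c)['extrinsics'],3).tolist())
for c in ['scene','side']:
    for q in ['station','socket1','socket4','plug1','lever_knob','lever_pivot','nest','module','bin','mat','spool']: find(q,c,n=6 if q=='plug1' else 2)
E
```

```text
t 0.0 pos [0.2836 0.6123 0.4038] rpy [ 3.14  -0.    -0.434] F [ 0.7 -0.2 -0.4] open 0.0857
scene dict_keys(['camera_matrix', 'extrinsics']) [[-0.596, -0.575, 0.56, 1.114], [0.803, -0.435, 0.408, 0.404], [0.009, 0.693, 0.721, 0.843], [0.0, 0.0, 0.0, 1.0]]
side dict_keys(['camera_matrix', 'extrinsics']) [[0.695, 0.525, -0.492, 0.072], [-0.719, 0.495, -0.488, -0.46], [-0.013, 0.693, 0.721, 0.8], [0.0, 0.0, 0.0, 1.0]]
wrist dict_keys(['camera_matrix', 'extrinsics']) [[-0.42, 0.867, 0.269, 0.354], [-0.907, -0.402, -0.123, 0.58], [0.002, -0.296, 0.955, 0.374], [0.0, 0.0, 0.0, 1.0]]
socket1 scene land 0.93 [0.6119 0.0035 0.0466]
socket1 scene land 0.84 [0.6932 0.0042 0.0466]
socket4 scene land 0.93 [0.6119 0.0035 0.0466]
socket4 scene land 0.84 [0.6932 0.0042 0.0466]
plug1 scene land 0.93 [0.594  0.3496 0.0083]
plug1 scene land 0.75 [0.6884 0.003  0.0434]
plug1 scene land 0.62 [0.4387 0.0051 0.0219]
plug1 scene land 0.58 [ 0.574  -0.0049  0.0435]
plug1 scene land 0.56 [0.6506 0.0021 0.043 ]
plug1 scene land 0.56 [0.4547 0.0698 0.0258]
lever_knob scene land 0.72 [ 0.603  -0.1314  0.1606]
lev
[... 654 characters left out ...]
 0.044 ]
plug1 side land 0.79 [ 0.46   -0.0541  0.0272]
plug1 side land 0.74 [0.4545 0.064  0.0257]
plug1 side land 0.7 [0.4375 0.0039 0.0264]
plug1 side land 0.69 [0.6856 0.0084 0.0414]
plug1 side land 0.6 [ 0.6131 -0.005   0.0433]
plug1 side land 0.58 [ 4.065e-01  3.514e-01 -2.000e-04]
lever_knob side land 0.55 [ 0.6021 -0.1315  0.1605]
lever_pivot side land 0.7 [ 0.6413 -0.1381  0.0592]
nest side land 0.63 [0.6195 0.108  0.0489]
module side land 0.63 [0.6206 0.1087 0.0504]
bin side land 0.9 [ 0.4493 -0.3485 -0.0009]
bin side land 0.56 [ 0.6501 -0.0037  0.0424]
mat side land 0.64 [0.408  0.3501 0.0033]
mat side land 0.39 [0.6878 0.001  0.0431]
spool side land 0.59 [ 0.6133 -0.3573 -0.0008]
```

View pics/scene0.png

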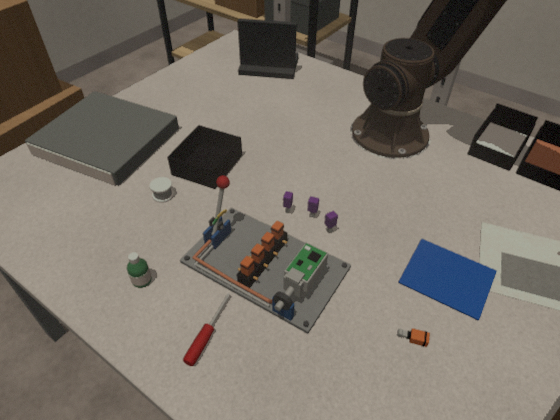

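View pics/side0.png

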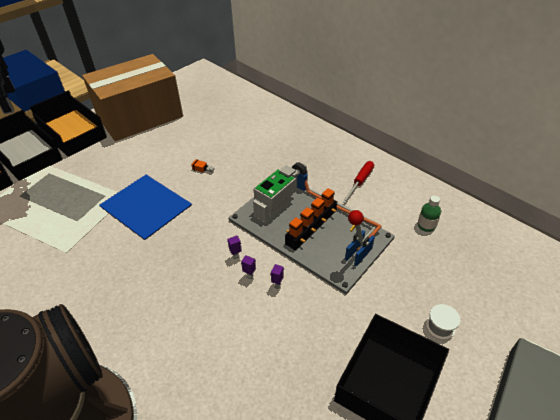

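View pics/wrist0.png

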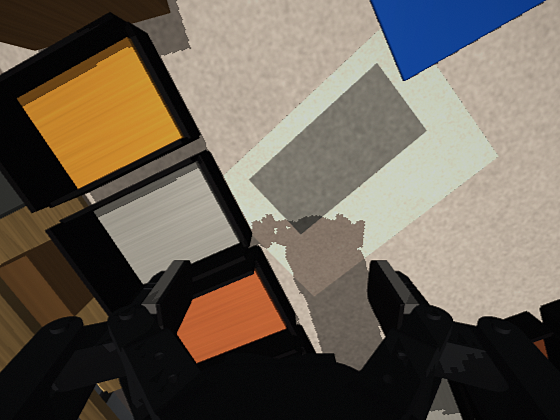

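Run:
```python
from h import *
a=cv2.imread('pics/scene0.png')[170:330,170:360];b=cv2.imread('pics/side0.png')[140:300,210:400]
cv2.imwrite('pics/z0.png',np.hstack([cv2.resize(a,None,fx=2.1,fy=3.0,interpolation=2)*1,cv2.resize(b,None,fx=2.1,fy=3.0,interpolation=2)]))
for c in ['scene','side']:
    print(np.round(optics.camera_params(c)['camera_matrix'],1).tolist())
    im=cv2.imread('pics/%s0.png'%c); hsv=cv2.cvtColor(im,cv2.COLOR_BGR2HSV)
    for lo,hi,z,nm in [((5,150,60),(18,255,255),.08,'orange'),((60,80,40),(85,255,255),.09,'green'),((105,150,80),(120,255,255),.006,'blue')]:
        m=cv2.inRange(hsv,lo,hi); n,l,s,ce=cv2.connectedComponentsWithStats(m)
        for i in range(1,n):
            if s[i,4]>25: print(c,nm,s[i],np.round(ce[i],1),np.round(ray(c,*ce[i],z),4))
```

```text
[[451.5, 0.0, 281.8], [0.0, 451.5, 207.9], [0.0, 0.0, 1.0]]
scene orange [272 222  11   9  66] [277.1 225.8] [ 0.5735 -0.0025  0.08  ]
scene orange [262 230  19  13 114] [270.  236.2] [0.6073 0.0035 0.08  ]
scene orange [241 241  33  35 365] [254.3 257.2] [0.6736 0.0126 0.08  ]
scene orange [410 329  19  17 229] [418.8 337. ] [0.6345 0.3708 0.08  ]
scene green [287 244  39  36 472] [306.3 261.4] [0.6229 0.1107 0.09  ]
scene green [128 261  20  16 176] [136.5 268.4] [ 0.8463 -0.156   0.09  ]
scene blue [ 399  240   97   80 4227] [448.7 278.4] [0.4147 0.3603 0.006 ]
[[454.8, 0.0, 281.4], [0.0, 454.8, 214.6], [0.0, 0.0, 1.0]]
side orange [ 83  54  77  30 727] [119.4  68.5] [0.6738 0.8568 0.08  ]
side orange [  88   67   86   66 1211] [125.5  88.5] [0.6199 0.7371 0.08  ]
side orange [ 46 110  51  33 877] [ 70.6 125.2] [0.4116 0.6831 0.08  ]
side orange [192 159  14  14 122] [198.7 165.2] [0.5449 0.2931 0.08  ]
side orange [301 180  32  38 366] [315.6 204. ] [ 0.6398 -0.005   0.08  ]
side orange [322 188  12  10  75] [327.7 192.7] [ 0.6867 -0.0009  0.08  ]
side orange [336 205  15   9  44] [343. 209.] [ 0.6694 -0.0594  0.08  ]
side orange [290 216  23  12 166] [300.7 221.7] [ 0.5765 -0.0172  0.08  ]
side orange [363 217  18  20  92] [372.6 225.7] [ 0.6734 -0.1368  0.08  ]
side orange [287 226  15  11  85] [294.9 231.3] [ 0.5475 -0.027   0.08  ]
side green [256 170  38  27 370] [274.7 182.8] [0.6194 0.1036 0.09  ]
side green [422 204  18  15 207] [430.5 211.5] [ 0.7849 -0.2076  0.09  ]
side blue [  4  50  52  38 751] [25.6 68.3] [0.5083 1.2411 0.006 ]
side blue [ 100  175   91   64 3001] [144.9 205.8] [0.4031 0.3455 0.006 ]
```

View pics/z0.png

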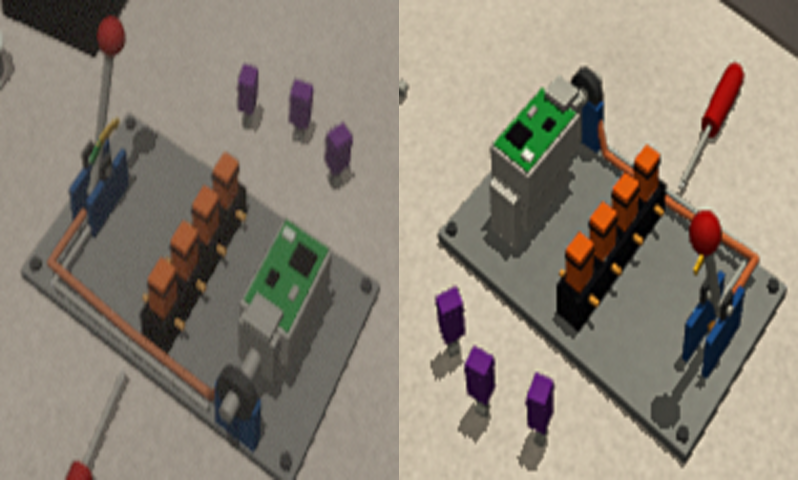

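Run:
```python
from h import *
st(); print(delta([0.56,0.36,0.36]))
```

```text
t 1.25 pos [0.2837 0.6125 0.4047] rpy [-3.142 -0.    -0.434] F [ 0.5  0.2 -0.1] open 0.0852
[356.8 113.   44.7]
```

>>> send_rows(
  rows=[
    [[60,19,8,0,0,5,-1],[120,38,16,0,0,10,-1],[180,57,24,0,0,15,-1],[240,76,32,0,0,20,-1],[300,95,38,0,0,25,-1],[357,113,45,0,0,28,-1],[357,113,45,0,0,28,-1],[357,113,45,0,0,28,-1]],
  ],
)

```text
time_s: 2.25
position: [0.5605, 0.3595, 0.3596]
orientation: [3.141, 0.0, -0.924]
contact_force: [0.5, -0.0, -0.1]
opening: 0.0855
```

Run:
```python
from h import *
st(); save('wrist','w1.png')
find('plug5','wrist'); find('plug5','wrist','find_in')
find('mat','wrist')
```

```text
t 2.25 pos [0.5605 0.3595 0.3596] rpy [ 3.141  0.    -0.924] F [ 0.5 -0.  -0.1] open 0.0855
plug5 wrist land 0.76 [0.5929 0.352  0.013 ]
plug5 wrist find 0.57 [0.5918 0.3622 0.0238]
plug5 wrist find 0.55 [0.4545 0.0705 0.0088]
mat wrist land 0.81 [0.4088 0.3532 0.0018]
```

View pics/w1.png

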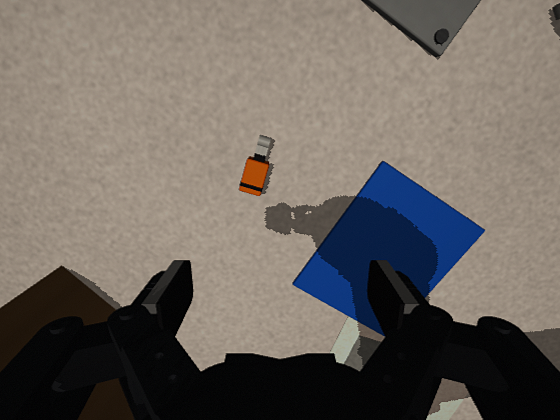

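```bash
cat >> h.py <<'E'
def orange(cam,im,zs,lo=(3,140,60),hi=(18,255,255),amin=40):
    hsv=cv2.cvtColor(im,cv2.COLOR_RGB2HSV); m=cv2.inRange(hsv,lo,hi)
    n,l,s,ce=cv2.connectedComponentsWithStats(m); out=[]
    for i in range(1,n):
        if s[i,4]>amin:
            r=cv2.minAreaRect(np.argwhere(l==i)[:,::-1].astype(np.float32)); b=cv2.boxPoints(r)
            print(s[i],np.round(ce[i],1),np.round(ray(cam,*r[0],zs),4),'corners',[np.round(ray(cam,*c,zs)[:2],4).tolist() for c in b])
E
python3 - <<'E'
from h import *
im=cv2.imread('pics/w1.png')[:,:,::-1].copy(); orange('wrist',im,0.02)
print(ray('wrist',264,143,.012))
E
```

```text
[241 157  28  31 576] [254.6 172.9] [0.5924 0.3631 0.02  ] corners [[0.5987, 0.3807], [0.608, 0.3544], [0.5862, 0.3459], [0.5762, 0.3721]]
[239 186  23  10 115] [249.6 190.5] [0.5852 0.3822 0.02  ] corners [[0.5953, 0.389], [0.5972, 0.3837], [0.575, 0.3753], [0.573, 0.3806]]
[0.6023558  0.33391258 0.012     ]
```

Run:
```python
from h import *
print(delta([0.591,0.367,0.23]),delta([0.591,0.367,0.177]))
```

```text
[ 14.3 -28.8 130.1] [ 14.3 -28.7 183.1]
```

>>> send_rows(
  rows=[
    [[7,-14,55,0,0,9,-0.5],[14,-29,110,0,0,17.6,-0.3],[14,-29,150,0,0,17.6,-0.3],[14,-29,183,0,0,17.6,-0.3],[14,-29,183,0,0,17.6,-0.3],[14,-29,183,0,0,17.6,1],[14,-29,183,0,0,17.6,1],[14,-29,183,0,0,17.6,1]],
  ],
  newtons=60,
)

```text
time_s: 3.45
position: [0.5922, 0.367, 0.1792]
orientation: [-3.138, 0.002, -1.229]
contact_force: [-1.3, 0.8, 6.8]
opening: 0.0225
```

>>> send_rows(
  rows=[
    [[0,0,0,0,0,0,1],[0,0,0,0,0,0,1],[0,0,-30,0,0,0,1],[0,0,-80,0,0,0,1]],
  ],
)

```text
time_s: 3.95
position: [0.5912, 0.3657, 0.2565]
orientation: [3.139, -0.001, -1.23]
contact_force: [1.2, 0.8, -0.7]
opening: 0.0225
```

Run:
```python
from h import *
st(); save('wrist','w2.png')
```

```text
t 3.95 pos [0.5912 0.3657 0.2565] rpy [ 3.139e+00 -1.000e-03 -1.230e+00] F [ 1.2  0.8 -0.7] open 0.0225
```

View pics/w2.png

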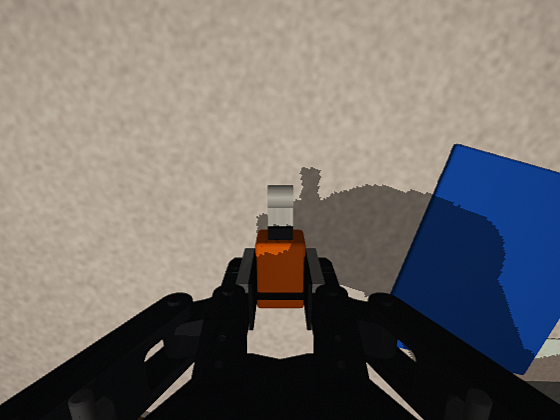

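Run:
```python
from h import *
print(delta([0.52,0.0,0.39]),delta([0.451,-0.349,0.36]),delta([0.451,-0.349,0.25]))
```

```text
[ 321.   191.2 -126.4] [626.6 373.7 -98.7] [626.9 374.7  11.3]
```

>>> send_rows(
  rows=[
    [[15,10,-55,0,0,-5,1],[55,35,-90,0,0,-10,1],[105,63,-127,0,0,-15,1],[158,94,-127,0,0,-20,1],[211,126,-127,0,0,-25,1],[264,157,-127,0,0,-30,1],[317,189,-127,0,0,-35,1],[370,221,-127,0,0,-40,1]],
  ],
  newtons=80,
)

```text
time_s: 5.0
position: [0.5064, -0.0574, 0.3848]
orientation: [-3.14, -0.002, -0.528]
contact_force: [0.4, -1.2, -1.0]
opening: 0.0215
```

Run:
```python
from h import *
st();print(delta([0.451,-0.349,0.36]),delta([0.451,-0.349,0.25]))
```

```text
t 5.0 pos [ 0.5064 -0.0574  0.3848] rpy [-3.14e+00 -2.00e-03 -5.28e-01] F [ 0.4 -1.2 -1. ] open 0.0215
[ 99.1 279.8  24.5] [ 98.9 280.  134.5]
```

>>> send_rows(
  rows=[
    [[18,52,0,0,0,-4,1],[36,104,0,0,0,-8,1],[54,156,0,0,0,-12,1],[72,208,5,0,0,-16,1],[90,255,30,0,0,-20,1],[99,280,80,0,0,-20,1],[99,280,130,0,0,-20,1],[99,280,158,0,0,-20,1]],
  ],
)

```text
time_s: 6.0
position: [0.4497, -0.3474, 0.2239]
orientation: [-3.141, 0.001, -0.184]
contact_force: [0.9, -0.2, 0.2]
opening: 0.0216
```

>>> send_rows(
  rows=[
    [[0,0,0,0,0,0,0.2],[0,0,0,0,0,0,0.1],[0,0,0,0,0,0,0.1],[0,0,-50,0,0,0,0],[0,0,-100,0,0,0,-0.2],[0,0,-160,0,0,0,-0.3]],
  ],
)

```text
time_s: 6.75
position: [0.4504, -0.3467, 0.3884]
orientation: [3.141, -0.001, -0.182]
contact_force: [0.9, -1.1, 0.0]
opening: 0.0552
```

Run:
```python
from h import *
st(); save('wrist','w3.png');print(delta([0.60,-0.0,0.40]))
```

```text
t 6.75 pos [ 0.4504 -0.3467  0.3884] rpy [ 3.141e+00 -1.000e-03 -1.820e-01] F [ 0.9 -1.1  0. ] open 0.0552
[  83.2 -368.9   -2.9]
```

View pics/w3.png

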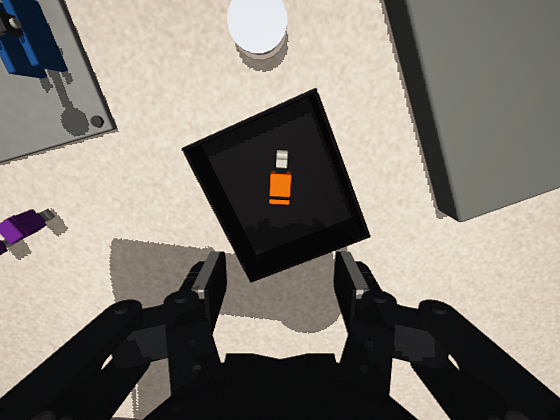

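>>> send_rows(
  rows=[
    [[12,-52,-10,0,0,-3,-0.2],[24,-105,-20,0,0,-6,-0.2],[36,-158,-30,0,0,-9,-0.2],[48,-211,-40,0,0,-12,-0.2],[60,-264,-40,0,0,-12,-0.2],[72,-317,-40,0,0,-12,-0.2],[83,-369,-40,0,0,-12,-0.2],[83,-369,-40,0,0,-12,-0.2]],
  ],
)

```text
time_s: 7.8
position: [0.6003, 0.0039, 0.4264]
orientation: [-3.141, -0.002, 0.031]
contact_force: [-1.1, -0.5, 0.5]
opening: 0.0514
```

Run:
```python
from h import *
st(); im=save('wrist','w4.png'); 
orange('wrist',im,0.08)
for q in ['socket1','plug1','module','lever_knob','lever_pivot','station','nest']: find(q,'wrist',n=5)
```

```text
t 7.8 pos [0.6003 0.0039 0.4264] rpy [-3.141e+00 -2.000e-03  3.100e-02] F [-1.1 -0.5  0.5] open 0.0514
[ 201   68  201   59 1792] [319.2  81.2] [ 0.6936 -0.016   0.08  ] corners [[0.7169, 0.0816], [0.7227, -0.1109], [0.6689, -0.1189], [0.6628, 0.0842]]
[273  88  22  26 518] [283.4 100.4] [0.6898 0.0013 0.08  ] corners [[0.7008, 0.0123], [0.7023, -0.0076], [0.6786, -0.0099], [0.677, 0.0105]]
[275 128  21  26 474] [285.3 141.2] [ 0.6509 -0.0016  0.08  ] corners [[0.6631, 0.009], [0.6637, -0.0114], [0.6385, -0.0125], [0.6379, 0.0083]]
[278 164  17   3  50] [286.2 165. ] [ 0.6257 -0.0036  0.08  ] corners [[0.6265, 0.0049], [0.627, -0.012], [0.6249, -0.0121], [0.6243, 0.0048]]
[278 168  19  23 424] [287. 179.] [ 0.6107 -0.0052  0.08  ] corners [[0.6222, 0.0048], [0.6228, -0.0143], [0.5989, -0.0154], [0.5983, 0.0041]]
[280 197  17   6  84] [287.6 199.2] [ 0.5879 -0.0071  0.08  ] corners [[0.5905, 0.0017], [0.591, -0.0157], [0.5853, -0.016], [0.5848, 0.0015]]
[279 203  20  23 385] [288.4 214.1] [ 0.5711 -0.0083  0.08  ] corners [[0.5825, 0.0029], [0.5845, -0.017], [0.5596, -0.0197], [0.5575
[... 340 characters left out ...]
96  0.0448]
socket1 wrist land 0.8 [ 0.6912 -0.004   0.0425]
socket1 wrist land 0.63 [ 0.5679 -0.0107  0.0436]
socket1 wrist land 0.56 [ 0.6467 -0.      0.0427]
plug1 wrist land 0.91 [ 0.4582 -0.0601  0.026 ]
plug1 wrist land 0.88 [ 0.4605 -0.3509  0.0191]
plug1 wrist land 0.74 [0.4496 0.0629 0.0261]
plug1 wrist land 0.64 [ 0.5669 -0.0084  0.0468]
plug1 wrist land 0.63 [0.4358 0.0021 0.026 ]
module wrist land 0.85 [0.6243 0.1042 0.0487]
module wrist land 0.31 [ 0.6097 -0.3542  0.004 ]
lever_knob wrist land 0.61 [ 0.5943 -0.1376  0.1634]
lever_pivot wrist land 0.55 [ 0.641  -0.1347  0.0601]
lever_pivot wrist land 0.36 [ 0.6297 -0.0014  0.0038]
station wrist land 0.93 [ 0.6268 -0.0013  0.0053]
```

View pics/w4.png

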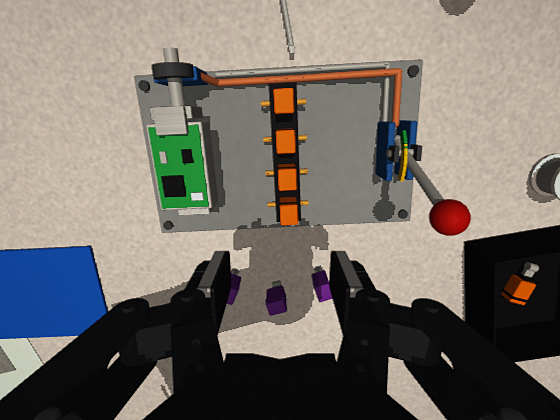

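Run:
```python
from h import *
print(delta([0.690,0.0013,0.30]),delta([0.690,0.0013,0.223]))
```

```text
[ 90.8   0.9 126.2] [ 90.8   0.9 203.2]
```

>>> send_rows(
  rows=[
    [[45,0,50,0,0,-2.9,-0.2],[91,1,90,0,0,-2.9,-0.2],[91,1,140,0,0,-2.9,-0.2],[91,1,180,0,0,-2.9,-0.2],[91,1,203,0,0,-2.9,-0.2],[91,1,203,0,0,-2.9,-0.2],[91,1,203,0,0,-2.9,-0.2]],
  ],
)

```text
time_s: 9.07
position: [0.691, 0.0019, 0.224]
orientation: [3.141, -0.002, 0.077]
contact_force: [0.1, -0.6, 1.0]
opening: 0.0512
```

Run:
```python
from h import *
st(); save('wrist','w5.png')
```

```text
t 9.07 pos [0.691  0.0019 0.224 ] rpy [ 3.141e+00 -2.000e-03  7.700e-02] F [ 0.1 -0.6  1. ] open 0.0512
```

View pics/w5.png

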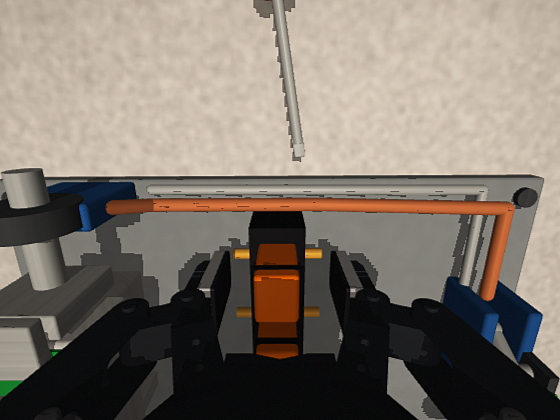

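>>> send_rows(
  rows=[
    [[0,0,0,0,0,0,1],[0,0,0,0,0,0,1],[0,0,0,0,0,0,1],[0,0,0,0,0,0,1],[0,0,-8,0,0,0,1],[0,0,-18,0,0,0,1],[0,0,-30,0,0,0,1],[0,0,-45,0,0,0,1]],
  ],
  newtons=80,
)

```text
time_s: 10.12
position: [0.6903, 0.002, 0.2689]
orientation: [3.141, 0.0, 0.078]
contact_force: [-0.4, 0.5, 0.2]
opening: 0.0186
```

Run:
```python
from h import *
st(); save('wrist','w6.png'); print(delta([0.60,-0.1,0.40]),delta([0.46,-0.33,0.40]),delta([0.46,-0.32,0.235]))
```

```text
t 10.12 pos [0.6903 0.002  0.2689] rpy [3.141 0.    0.078] F [-0.4  0.5  0.2] open 0.0186
[ -98.3   94.7 -128.8] [-255.8  313.1 -129.2] [-255.5  303.1   35.8]
```

View pics/w6.png

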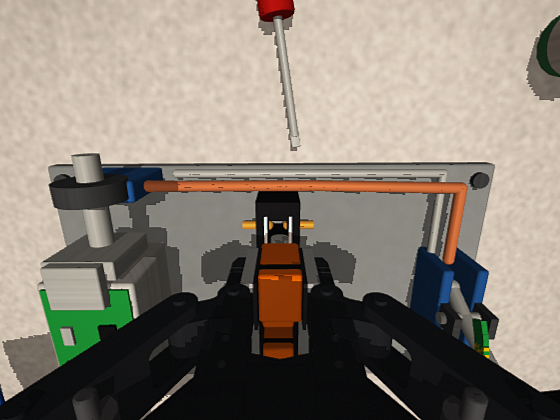

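>>> send_rows(
  rows=[
    [[0,0,-55,0,0,0,1],[-15,15,-112,0,0,2,1],[-45,50,-150,0,0,4,1],[-80,95,-150,0,0,6,1],[-116,141,-150,0,0,8,1],[-152,187,-150,0,0,10,1],[-188,233,-150,0,0,12,1],[-224,275,-150,0,0,12,1]],
  ],
)

```text
time_s: 11.18
position: [0.4868, -0.2908, 0.4186]
orientation: [3.141, -0.001, -0.133]
contact_force: [0.9, -0.7, 0.7]
opening: 0.0187
```

>>> send_rows(
  rows=[
    [[-30,22,30,0,0,0,1],[-32,22,85,0,0,0,1],[-32,22,140,0,0,0,1],[-32,22,186,0,0,0,1],[-32,22,186,0,0,0,1]],
  ],
)

```text
time_s: 11.8
position: [0.4524, -0.3067, 0.2294]
orientation: [-3.141, 0.006, -0.132]
contact_force: [-0.1, -0.7, 0.3]
opening: 0.0193
```

Run:
```python
from h import *
st(); save('wrist','w7.png')
```

```text
t 11.8 pos [ 0.4524 -0.3067  0.2294] rpy [-3.141  0.006 -0.132] F [-0.1 -0.7  0.3] open 0.0193
```

View pics/w7.png

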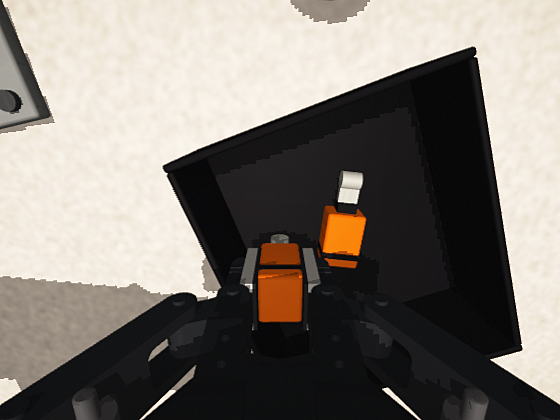

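>>> send_rows(
  rows=[
    [[20,6,0,0,0,0,1],[20,6,5,0,0,0,1],[20,6,5,0,0,0,0.35],[20,6,5,0,0,0,0.3],[20,6,-20,0,0,0,0.3],[20,6,-80,0,0,0,0],[20,6,-140,0,0,0,-0.2],[20,6,-190,0,0,0,-0.2]],
  ],
)

```text
time_s: 12.85
position: [0.4722, -0.3154, 0.425]
orientation: [3.141, -0.002, -0.132]
contact_force: [2.1, -0.1, -0.6]
opening: 0.051
```

Run:
```python
from h import *
st(); save('wrist','w8.png');print(delta([0.651,-0.0016,0.42]),delta([0.651,-0.0016,0.224]))
```

```text
t 12.85 pos [ 0.4722 -0.3154  0.425 ] rpy [ 3.141e+00 -2.000e-03 -1.320e-01] F [ 2.1 -0.1 -0.6] open 0.051
[ 135.2 -335.1   12.2] [ 133.  -336.   208.2]
```

View pics/w8.png

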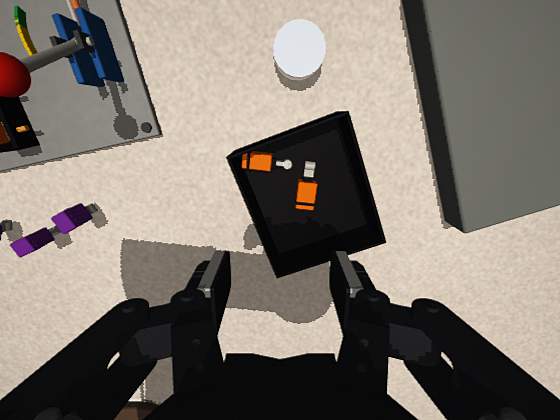

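>>> send_rows(
  rows=[
    [[22,-54,0,0,0,-2,-0.2],[44,-108,0,0,0,-4,-0.2],[66,-162,0,0,0,-6,-0.2],[88,-216,0,0,0,-8,-0.2],[110,-270,5,0,0,-10,-0.2],[128,-320,30,0,0,-12,-0.2],[134,-336,80,0,0,-12,-0.2],[134,-336,135,0,0,-12,-0.2]],
  ],
)

```text
time_s: 13.9
position: [0.6502, 0.0017, 0.286]
orientation: [-3.141, -0.002, 0.08]
contact_force: [0.3, 0.5, -1.3]
opening: 0.051
```

Run:
```python
from h import *
st(); im=save('wrist','w9.png');print(delta([0.651,-0.0016,0.224])); orange('wrist',im,.08)
```

```text
t 13.9 pos [0.6502 0.0017 0.286 ] rpy [-3.141e+00 -2.000e-03  8.000e-02] F [ 0.3  0.5 -1.3] open 0.051
[ 4.3  2.5 53.3]
[ 152  118  315   90 4100] [338.5 137.2] [ 0.6975 -0.0116  0.08  ] corners [[0.6688, 0.077], [0.7147, 0.0735], [0.724, -0.0937], [0.6785, -0.1049]]
[268 208  30  11 311] [282.1 213.1] [6.669e-01 2.000e-04 8.000e-02] corners [[0.6631, 0.0085], [0.6693, 0.0089], [0.6706, -0.008], [0.6644, -0.0085]]
[249 214  14   8  65] [255.8 217.2] [0.6629 0.0158 0.08  ] corners [[0.6604, 0.0195], [0.6647, 0.0197], [0.6653, 0.0121], [0.661, 0.0119]]
[ 267  221   32   52 1572] [282.3 245.7] [ 0.6454 -0.0015  0.08  ] corners [[0.6612, 0.0089], [0.6626, -0.0093], [0.6288, -0.0126], [0.6273, 0.0067]]
[251 260  12   8  83] [256.5 263.6] [0.6327 0.0136 0.08  ] corners [[0.6348, 0.0171], [0.6354, 0.0103], [0.6305, 0.0101], [0.63, 0.0169]]
[302 260  12   8  86] [307.4 263.2] [ 0.6351 -0.0179  0.08  ] corners [[0.6373, -0.0142], [0.6378, -0.021], [0.633, -0.0215], [0.6325, -0.0147]]
[ 268  277   30   45 1293] [282.3 298.5] [ 0.6084 -0.0045  0.08  ] corners [[0.6238, 0.0059], [0.6252, -0.0123], [0.5923, -0.0154], [0.5908, 0.0037]]
[252 302  12   8  84] [257.6 305.3] [0.6023 0.0113 0.08  ] corners [[0.6047, 0.015], [0.6052, 0.0079], [0.5999, 0.0076], [0.5993, 0.0147]]
[301 302  11   7  77] [306. 305.] [ 0.6051 -0.0201  0.08  ] corners [[0.6071, -0.0166], [0.6076, -0.0231], [0.6031, -0.0236], [0.6026, -0.0171]]
[269 326  28  33 872] [282.3 341.3] [ 0.5745 -0.0072  0.08  ] corners [[0.5869, 0.0028], [0.5883, -0.0151], [0.5617, -0.0176], [0.5602, 0.001]]
```

View pics/w9.png

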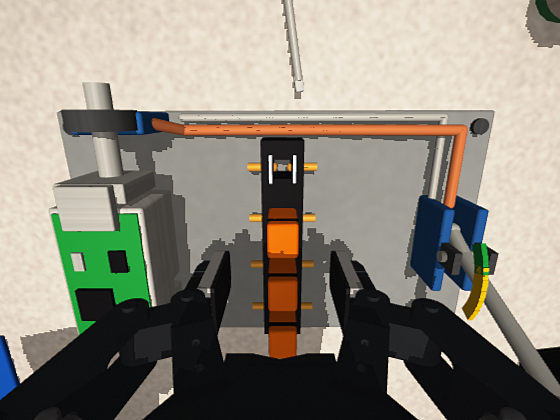

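>>> send_rows(
  rows=[
    [[2,2,40,0,0,0,-0.2],[2,2,62,0,0,0,-0.2],[2,2,62,0,0,0,-0.2],[2,2,62,0,0,0,1],[2,2,62,0,0,0,1],[2,2,62,0,0,0,1],[2,2,62,0,0,0,1],[2,2,62,0,0,0,1]],
  ],
)

```text
time_s: 14.95
position: [0.6526, -0.0012, 0.2269]
orientation: [-3.141, -0.003, 0.078]
contact_force: [-2.4, 4.8, 6.2]
opening: 0.0186
```

>>> send_rows(
  rows=[
    [[0,0,-8,0,0,0,1],[0,0,-18,0,0,0,1],[0,0,-30,0,0,0,1],[0,0,-60,0,0,0,1],[0,0,-115,0,0,0,1],[0,0,-170,0,0,2,1],[-10,20,-195,0,0,4,1]],
  ],
)

```text
time_s: 15.82
position: [0.6436, -0.0227, 0.4247]
orientation: [3.141, -0.005, 0.008]
contact_force: [0.0, -1.3, -1.2]
opening: 0.0184
```

Run:
```python
from h import *
st(); save('wrist','w10.png'); print(delta([0.445,-0.37,0.42]),delta([0.445,-0.37,0.235]))
```

```text
t 15.82 pos [ 0.6436 -0.0227  0.4247] rpy [ 3.141 -0.005  0.008] F [ 0.  -1.3 -1.2] open 0.0184
[-199.5  343.8    6.3] [-200.8  343.6  191.3]
```

View pics/w10.png

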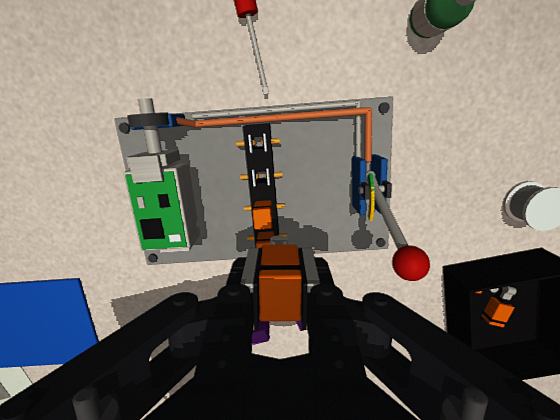

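>>> send_rows(
  rows=[
    [[-30,50,0,0,0,2,1],[-60,100,0,0,0,4,1],[-90,150,0,0,0,6,1],[-120,200,0,0,0,8,1],[-150,250,0,0,0,8,1],[-180,295,0,0,0,8,1],[-215,330,30,0,0,8,1],[-229,331,80,0,0,8,1]],
  ],
)

```text
time_s: 16.88
position: [0.415, -0.3577, 0.3411]
orientation: [3.14, -0.003, -0.135]
contact_force: [0.7, 0.4, -1.4]
opening: 0.0185
```

>>> send_rows(
  rows=[
    [[0,0,55,0,0,0,1],[0,0,110,0,0,0,1],[0,0,110,0,0,0,1],[0,0,110,0,0,0,0.35],[0,0,110,0,0,0,0.3],[0,0,80,0,0,0,0.3],[0,0,20,0,0,0,0],[0,0,-40,0,0,0,-0.2]],
  ],
)

```text
time_s: 17.88
position: [0.4168, -0.3552, 0.3836]
orientation: [3.141, -0.002, -0.131]
contact_force: [1.3, -0.8, -0.5]
opening: 0.0512
```

Run:
```python
from h import *
st(); save('wrist','w11.png');print(delta([0.611,-0.0052,0.42]),delta([0.611,-0.0052,0.224]))
```

```text
t 17.88 pos [ 0.4168 -0.3552  0.3836] rpy [ 3.141e+00 -2.000e-03 -1.310e-01] F [ 1.3 -0.8 -0.5] open 0.0512
[ 145.9 -373.1  -27.7] [ 143.3 -374.4  168.3]
```

View pics/w11.png

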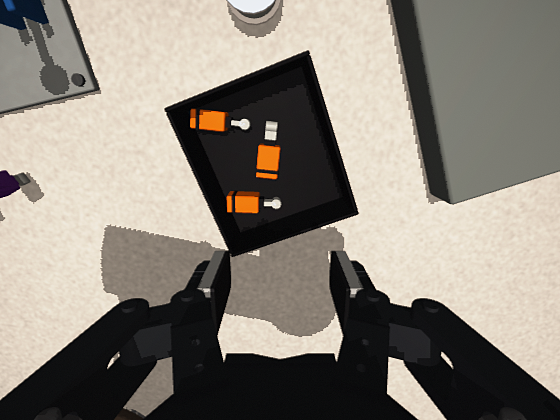

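>>> send_rows(
  rows=[
    [[12,-45,-20,0,0,-2,-0.2],[32,-100,-33,0,0,-4,-0.2],[54,-154,-33,0,0,-6,-0.2],[76,-208,-33,0,0,-8,-0.2],[98,-262,-30,0,0,-10,-0.2],[120,-316,-20,0,0,-12,-0.2],[140,-365,20,0,0,-12,-0.2],[144,-374,75,0,0,-12,-0.2]],
  ],
)

```text
time_s: 18.92
position: [0.6112, -0.0006, 0.3074]
orientation: [-3.14, -0.008, 0.081]
contact_force: [1.0, -0.7, -1.1]
opening: 0.051
```

Run:
```python
from h import *
st(); im=save('wrist','w12.png');print(delta([0.611,-0.0052,0.224]))
```

```text
t 18.93 pos [ 6.112e-01 -6.000e-04  3.074e-01] rpy [-3.14  -0.008  0.081] F [ 1.  -0.7 -1.1] open 0.051
[ 2.9  4.6 73.8]
```

View pics/w12.png

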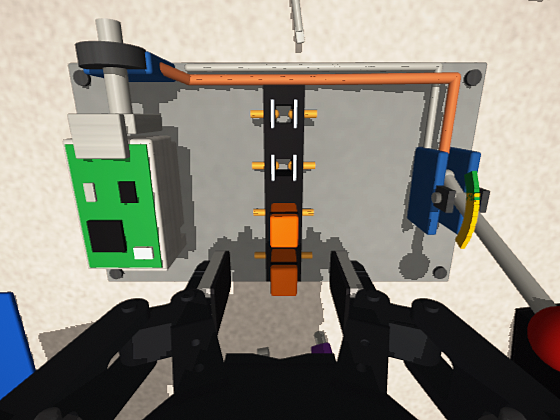

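>>> send_rows(
  rows=[
    [[0,4,40,0,0,0,-0.2],[0,4,82,0,0,0,-0.2],[0,4,82,0,0,0,-0.2],[0,4,82,0,0,0,-0.2],[0,4,82,0,0,0,1],[0,4,82,0,0,0,1],[0,4,82,0,0,0,1],[0,4,82,0,0,0,1]],
  ],
)

```text
time_s: 19.98
position: [0.6102, -0.0055, 0.2254]
orientation: [-3.139, -0.005, 0.078]
contact_force: [-4.3, 12.8, 10.4]
opening: 0.0187
```

>>> send_rows(
  rows=[
    [[0,0,-8,0,0,0,1],[0,0,-18,0,0,0,1],[0,0,-30,0,0,0,1],[0,0,-60,0,0,0,1],[0,0,-115,0,0,0,1],[0,0,-170,0,0,2,1],[-10,20,-200,0,0,4,1]],
  ],
)

```text
time_s: 20.85
position: [0.6011, -0.0281, 0.4272]
orientation: [-3.141, -0.005, 0.008]
contact_force: [-0.3, -0.5, -1.8]
opening: 0.0189
```

Run:
```python
from h import *
st(); save('wrist','w13.png'); print(delta([0.45,-0.33,0.42]),delta([0.45,-0.33,0.235]))
```

```text
t 20.85 pos [ 0.6011 -0.0281  0.4272] rpy [-3.141 -0.005  0.008] F [-0.3 -0.5 -1.8] open 0.0189
[-152.2  298.8    9.5] [-153.8  298.8  194.5]
```

View pics/w13.png

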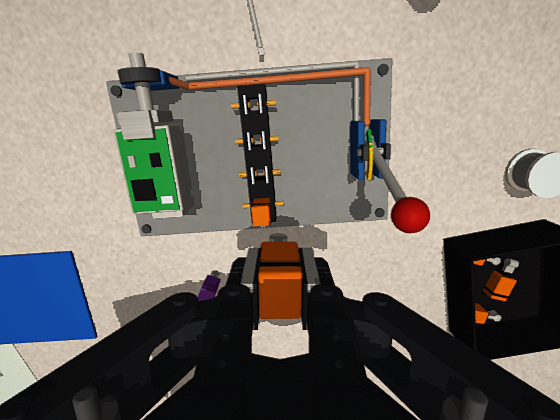

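>>> send_rows(
  rows=[
    [[-20,55,0,0,0,2,1],[-40,110,0,0,0,4,1],[-60,165,0,0,0,6,1],[-80,220,0,0,0,8,1],[-100,275,0,0,0,8,1],[-122,320,15,0,0,8,1],[-129,334,60,0,0,8,1],[-129,334,110,0,0,8,1]],
  ],
)

```text
time_s: 21.9
position: [0.4734, -0.3648, 0.313]
orientation: [3.141, -0.002, -0.134]
contact_force: [0.5, 0.3, -1.3]
opening: 0.0186
```

>>> send_rows(
  rows=[
    [[0,0,50,0,0,0,1],[0,0,75,0,0,0,1],[0,0,75,0,0,0,1],[0,0,75,0,0,0,0.4],[0,0,75,0,0,0,0.4],[0,0,40,0,0,0,0.4],[0,0,-20,0,0,0,0],[0,0,-75,0,0,0,-0.2]],
  ],
)

```text
time_s: 22.9
position: [0.4744, -0.3632, 0.3911]
orientation: [3.141, -0.002, -0.132]
contact_force: [1.4, -1.3, -0.3]
opening: 0.0515
```

Run:
```python
from h import *
st(); save('wrist','w14.png');print(delta([0.571,-0.0068,0.42]),delta([0.571,-0.0068,0.224]))
```

```text
t 22.9 pos [ 0.4744 -0.3632  0.3911] rpy [ 3.141e+00 -2.000e-03 -1.320e-01] F [ 1.4 -1.3 -0.3] open 0.0515
[  48.4 -366.7  -21.8] [  46.  -367.8  174.1]
```

View pics/w14.png

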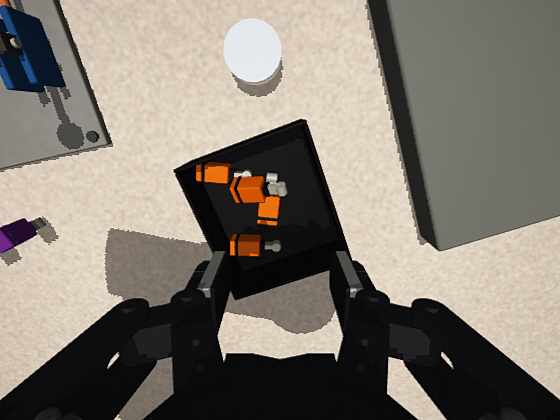

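>>> send_rows(
  rows=[
    [[6,-45,-20,0,0,-2,-0.2],[14,-100,-28,0,0,-4,-0.2],[21,-155,-28,0,0,-6,-0.2],[28,-210,-28,0,0,-8,-0.2],[35,-265,-28,0,0,-10,-0.2],[42,-320,-20,0,0,-12,-0.2],[46,-360,20,0,0,-12,-0.2],[46,-369,75,0,0,-12,-0.2]],
  ],
)

```text
time_s: 23.95
position: [0.5697, -0.0009, 0.3142]
orientation: [-3.14, -0.006, 0.081]
contact_force: [1.0, -0.4, -1.1]
opening: 0.051
```

Run:
```python
from h import *
st(); im=save('wrist','w15.png');print(delta([0.571,-0.0068,0.224]));orange('wrist',im,.08)
```

```text
t 23.95 pos [ 0.5697 -0.0009  0.3142] rpy [-3.14  -0.006  0.081] F [ 1.  -0.4 -1.1] open 0.051
[ 4.5  5.7 81.6]
[ 161    0  309   94 4204] [341.9  26. ] [ 0.6901 -0.0105  0.08  ] corners [[0.6747, 0.0801], [0.7146, 0.0713], [0.7051, -0.0985], [0.6626, -0.1022]]
[254  52  14   9  88] [260.8  56.3] [0.6736 0.018  0.08  ] corners [[0.6754, 0.0219], [0.676, 0.0143], [0.6718, 0.0141], [0.6712, 0.0217]]
[309  55  13   5  46] [314.5  57.6] [ 0.6756 -0.0139  0.08  ] corners [[0.6764, -0.0103], [0.6769, -0.0173], [0.6748, -0.0176], [0.6742, -0.0105]]
[255 108  13   8  68] [261.1 111.6] [0.6426 0.0159 0.08  ] corners [[0.6444, 0.0197], [0.645, 0.0123], [0.6409, 0.012], [0.6403, 0.0194]]
[257 159  12   7  54] [262.6 162. ] [0.6115 0.013  0.08  ] corners [[0.6132, 0.0167], [0.6137, 0.0096], [0.6098, 0.0093], [0.6093, 0.0165]]
[275 198  26   9 216] [287.3 202.3] [ 0.5857 -0.0055  0.08  ] corners [[0.5879, 0.0031], [0.5892, -0.0137], [0.5836, -0.0142], [0.5823, 0.0027]]
[258 205  12   7  44] [264.1 207.4] [0.5802 0.0104 0.08  ] corners [[0.5821, 0.0143], [0.5826, 0.0068], [0.5784, 0.0065], [0.5778, 0.014]]
[274 209  29  32 886] [287.9 224.3] [ 0.5696 -0.0072  0.08  ] corners [[0.5801, 0.0032], [0.5816, -0.0158], [0.5587, -0.0181], [0.5572, 0.0016]]
```

View pics/w15.png

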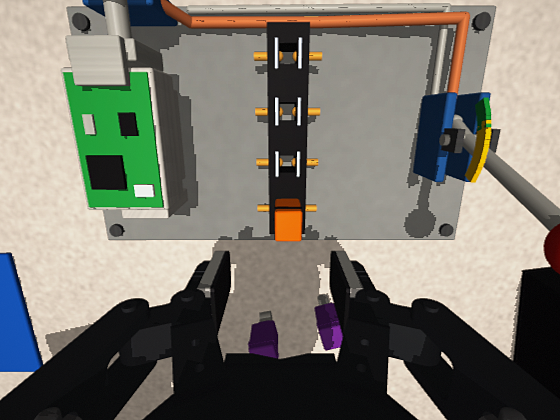

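>>> send_rows(
  rows=[
    [[1,5.5,45,0,0,0,-0.2],[1,5.5,88,0,0,0,-0.2],[1,5.5,88,0,0,0,-0.2],[1,5.5,88,0,0,0,-0.2],[1,5.5,88,0,0,0,1],[1,5.5,88,0,0,0,1],[1,5.5,88,0,0,0,1],[1,5.5,88,0,0,0,1]],
  ],
)

```text
time_s: 25.0
position: [0.5708, -0.0081, 0.2268]
orientation: [-3.14, -0.004, 0.078]
contact_force: [-2.0, 5.6, 7.1]
opening: 0.0186
```

>>> send_rows(
  rows=[
    [[0,0,-8,0,0,0,1],[0,0,-18,0,0,0,1],[0,0,-30,0,0,0,1],[0,0,-60,0,0,0,1],[0,0,-115,0,0,0,1],[0,0,-170,0,0,2,1],[-10,20,-200,0,0,4,1]],
  ],
)

```text
time_s: 25.88
position: [0.5616, -0.0298, 0.429]
orientation: [3.141, -0.004, 0.008]
contact_force: [0.3, 0.1, -0.7]
opening: 0.0187
```

Run:
```python
from h import *
st(); save('wrist','w16.png'); print(delta([0.44,-0.35,0.42]),delta([0.44,-0.35,0.24]))
```

```text
t 25.88 pos [ 0.5616 -0.0298  0.429 ] rpy [ 3.141 -0.004  0.008] F [ 0.3  0.1 -0.7] open 0.0187
[-122.8  317.3   11.8] [-124.1  317.2  191.8]
```

View pics/w16.png

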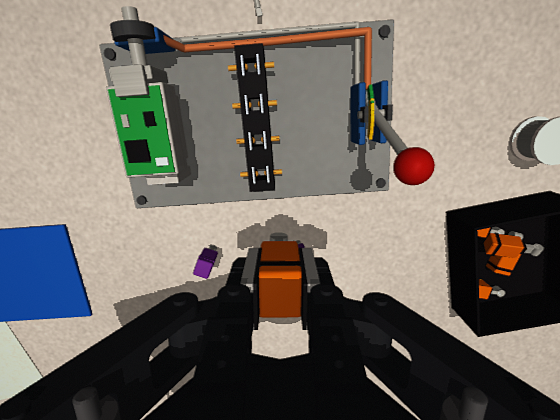

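>>> send_rows(
  rows=[
    [[-20,55,0,0,0,2,1],[-40,110,0,0,0,4,1],[-60,165,0,0,0,6,1],[-80,220,0,0,0,8,1],[-100,275,0,0,0,8,1],[-124,325,15,0,0,8,1],[-131,333,60,0,0,8,1],[-131,333,110,0,0,8,1]],
  ],
)

```text
time_s: 26.92
position: [0.4317, -0.3651, 0.3148]
orientation: [3.141, -0.001, -0.134]
contact_force: [1.4, 1.0, -1.7]
opening: 0.0189
```

>>> send_rows(
  rows=[
    [[0,0,50,0,0,0,1],[0,0,72,0,0,0,1],[0,0,72,0,0,0,1],[0,0,72,0,0,0,0.4],[0,0,72,0,0,0,0.4],[0,0,40,0,0,0,0.4],[0,0,-20,0,0,0,0],[0,0,-75,0,0,0,-0.2]],
  ],
)

```text
time_s: 27.92
position: [0.433, -0.3636, 0.393]
orientation: [3.141, -0.002, -0.132]
contact_force: [1.1, -0.8, -0.4]
opening: 0.0514
```

Run:
```python
from h import *
st(); save('wrist','w17.png'); save('side','s1.png')
find('lever_knob','side');find('lever_knob','scene')
optics.get_image('scene'); find('lever_knob','scene');
```

```text
t 27.93 pos [ 0.433  -0.3636  0.393 ] rpy [ 3.141e+00 -2.000e-03 -1.320e-01] F [ 1.1 -0.8 -0.4] open 0.0514
lever_knob side land 0.78 [ 0.6037 -0.1374  0.1631]
lever_knob scene land 0.72 [ 0.603  -0.1314  0.1606]
lever_knob scene land 0.59 [ 0.6017 -0.1352  0.163 ]
lever_knob scene land 0.46 [ 4.514e-01 -3.453e-01 -1.000e-04]
```

View pics/w17.png

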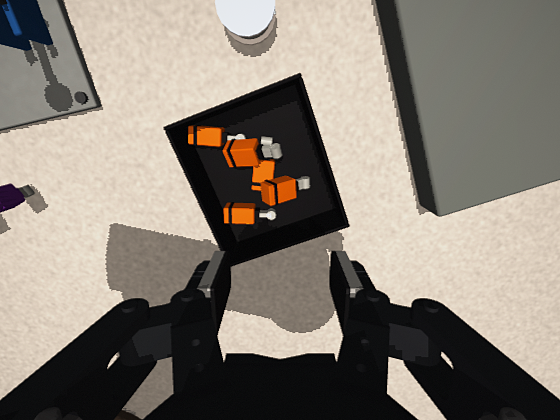

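Run:
```python
from h import *
print(delta([0.602,-0.136,0.40]))
```

```text
[ 137.8 -247.6  -10.2]
```

>>> send_rows(
  rows=[
    [[28,-50,-10,0,0,-2,-0.4],[56,-100,-20,0,0,-4,-0.4],[84,-150,-20,0,0,-7,-0.4],[112,-200,-10,0,0,-10,-0.4],[138,-247,-10,0,0,-12,-0.4],[138,-247,-10,0,0,-12,-0.4],[138,-247,-10,0,0,-12,-0.4]],
  ],
)

```text
time_s: 29.1
position: [0.6024, -0.1367, 0.3984]
orientation: [-3.142, 0.003, 0.078]
contact_force: [0.0, -0.3, 0.9]
opening: 0.0597
```

Run:
```python
from h import *
st(); im=save('wrist','w18.png')
hsv=cv2.cvtColor(im,cv2.COLOR_RGB2HSV); m=cv2.inRange(hsv,(0,150,40),(4,255,255))|cv2.inRange(hsv,(174,150,40),(180,255,255))
n,l,s,ce=cv2.connectedComponentsWithStats(m)
for i in range(1,n):
    if s[i,4]>60: print(s[i],ce[i],ray('wrist',*ce[i],.162))
find('lever_knob','wrist'); find('lever_pivot','wrist')
```

```text
t 29.1 pos [ 0.6024 -0.1367  0.3984] rpy [-3.142e+00  3.000e-03  7.800e-02] F [ 0.  -0.3  0.9] open 0.0597
[ 257  205   40   41 1296] [276.56404321 225.29475309] [ 0.60057358 -0.13544854  0.162     ]
lever_knob wrist land 0.68 [ 0.5982 -0.1355  0.1658]
lever_pivot wrist land 0.72 [ 0.6419 -0.1336  0.0594]
```

View pics/w18.png

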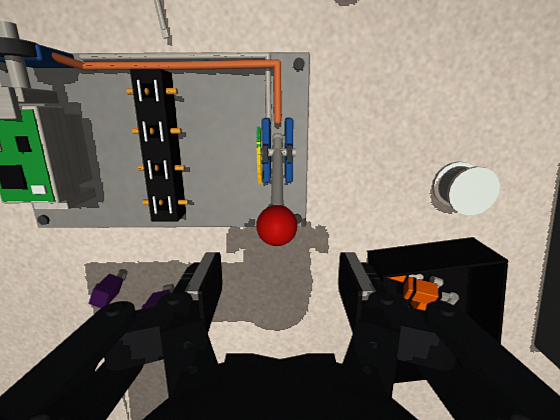

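>>> send_rows(
  rows=[
    [[-2,-1,40,0,0,0,-0.4],[-2,-1,82,0,0,0,-0.4],[-2,-1,82,0,0,0,-0.4],[-2,-1,82,0,0,0,1],[-2,-1,82,0,0,0,1],[-2,-1,82,0,0,0,1],[-2,-1,82,0,0,0,1],[-2,-1,82,0,0,0,1]],
  ],
  newtons=80,
)

```text
time_s: 30.25
position: [0.6007, -0.1349, 0.3205]
orientation: [-3.14, -0.004, 0.078]
contact_force: [-5.1, 8.9, 7.6]
opening: 0.0262
```

Run:
```python
from h import *
st(); save('wrist','w19.png')
th0=.024
for th in np.linspace(th0,.84,14):
    a=th-.4;b=th0-.4; print(round(th,2),np.round(110*(np.sin(a)-np.sin(b)),1),np.round(-110*(np.cos(a)-np.cos(b)),1))
```

```text
t 30.25 pos [ 0.6007 -0.1349  0.3205] rpy [-3.14  -0.004  0.078] F [-5.1  8.9  7.6] open 0.0262
0.02 0.0 -0.0
0.09 6.5 -2.3
0.15 13.1 -4.3
0.21 19.9 -5.8
0.28 26.7 -6.8
0.34 33.6 -7.5
0.4 40.5 -7.7
0.46 47.4 -7.5
0.53 54.2 -6.8
0.59 61.1 -5.7
0.65 67.8 -4.2
0.71 74.4 -2.3
0.78 80.9 0.0
0.84 87.2 2.8
```

View pics/w19.png

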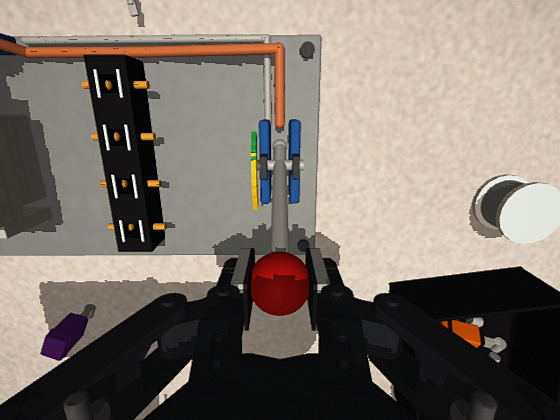

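>>> send_rows(
  rows=[
    [[7,0,-2.3,0,0,0,1],[13,0,-4.3,0,0,0,1],[20,0,-5.8,0,0,0,1],[27,0,-6.8,0,0,0,1],[34,0,-7.5,0,0,0,1],[40.5,0,-7.7,0,0,0,1],[47.5,0,-7.5,0,0,0,1],[54,0,-6.8,0,0,0,1]],
  ],
  newtons=100,
)

```text
time_s: 31.3
position: [0.6548, -0.132, 0.3245]
orientation: [3.142, 0.0, 0.077]
contact_force: [0.0, -1.0, -0.2]
opening: 0.0002
```

>>> send_rows(
  rows=[
    [[7,0,1.1,0,0,0,1],[14,0,2.6,0,0,0,1],[20.5,0,4.5,0,0,0,1],[27,0,6.8,0,0,0,1],[31,0,8.5,0,0,0,1],[31,0,8.5,0,0,0,1]],
  ],
)

```text
time_s: 32.05
position: [0.6854, -0.1294, 0.3156]
orientation: [-3.142, 0.0, 0.078]
contact_force: [0.4, 0.8, 0.8]
opening: -0.0001
```

Run:
```python
from h import *
st(); save('wrist','w20.png')
optics.get_image('side');find('lever_knob','side');
```

```text
t 32.05 pos [ 0.6854 -0.1294  0.3156] rpy [-3.142  0.     0.078] F [0.4 0.8 0.8] open -0.0001
lever_knob side land 0.54 [ 0.6081 -0.1347  0.164 ]
```

View pics/w20.png

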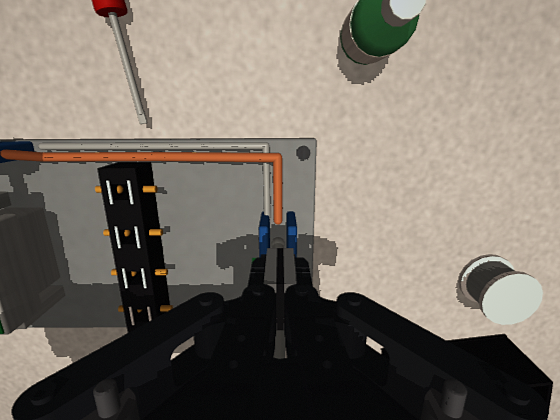

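>>> send_rows(
  rows=[
    [[0,0,-50,0,0,0,1],[-30,0,-85,0,0,0,1],[-85,0,-85,0,0,0,1],[-140,0,-85,0,0,0,1],[-148,0,-60,0,0,0,1],[-148,0,-8,0,0,0,1],[-148,0,-8,0,0,0,1],[-148,0,-8,0,0,0,1]],
  ],
)

```text
time_s: 33.2
position: [0.5385, -0.141, 0.3256]
orientation: [3.141, -0.001, 0.078]
contact_force: [0.9, 0.6, -0.2]
opening: 0.0002
```

Run:
```python
from h import *
st(); im=save('wrist','w21.png')
hsv=cv2.cvtColor(im,cv2.COLOR_RGB2HSV); m=cv2.inRange(hsv,(0,150,40),(4,255,255))|cv2.inRange(hsv,(174,150,40),(180,255,255))
n,l,s,ce=cv2.connectedComponentsWithStats(m)
for i in range(1,n):
    if s[i,4]>60: p=ray('wrist',*ce[i],.162);print(s[i],ce[i],p,delta(p+[0,0,.155]))
```

```text
t 33.2 pos [ 0.5385 -0.141   0.3256] rpy [ 3.141e+00 -1.000e-03  7.800e-02] F [ 0.9  0.6 -0.2] open 0.0002
[ 241  100   70   73 3936] [275.21316057 135.9324187 ] [ 0.6068389 -0.1341852  0.162    ] [68.5 -1.4  9.2]
```

View pics/w21.png

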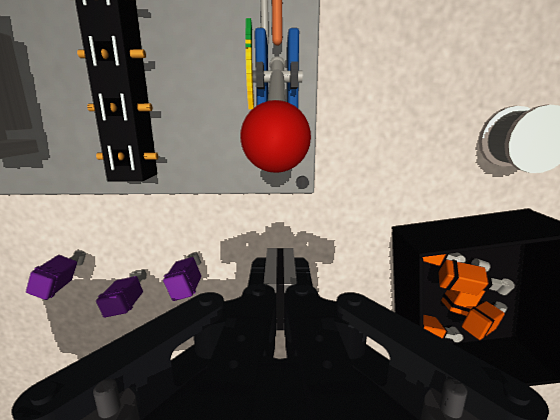

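>>> send_rows(
  rows=[
    [[25,-1,0,0,0,0,1],[42,-1,-2,0,0,0,1],[52,-1,-3,0,0,0,1],[62,-1,-5,0,0,0,1],[72,-1,-6,0,0,0,1],[80,-1,-6,0,0,0,1]],
  ],
)

```text
time_s: 34.0
position: [0.6143, -0.1344, 0.33]
orientation: [-3.141, 0.01, 0.077]
contact_force: [-20.0, -0.1, 10.6]
opening: 0.0
```

Run:
```python
from h import *
st(); im=save('wrist','w22.png')
```

```text
t 34.0 pos [ 0.6143 -0.1344  0.33  ] rpy [-3.141  0.01   0.077] F [-20.   -0.1  10.6] open 0.0
```

View pics/w22.png

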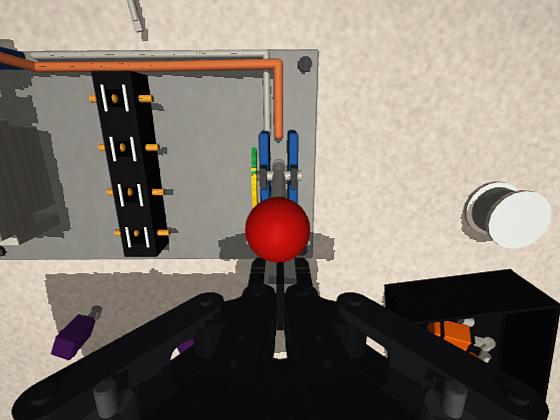

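>>> send_rows(
  rows=[
    [[8,0,0,0,0,0,1],[16,0,1,0,0,0,1],[24,0,2,0,0,0,1],[31,0,3,0,0,0,1],[36,0,4,0,0,0,1],[36,0,4,0,0,0,1]],
  ],
)

```text
time_s: 34.8
position: [0.6536, -0.1309, 0.3256]
orientation: [3.142, 0.0, 0.078]
contact_force: [0.2, -0.2, 0.3]
opening: 0.0002
```

Run:
```python
from h import *
st(); im=save('wrist','w23.png')
```

```text
t 34.8 pos [ 0.6536 -0.1309  0.3256] rpy [3.142 0.    0.078] F [ 0.2 -0.2  0.3] open 0.0002
```

View pics/w23.png

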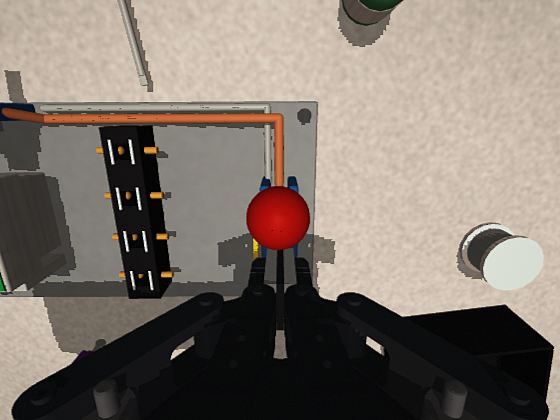

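Run:
```python
from h import *
optics.get_image('scene');find('lever_knob','scene')
print(delta([0.61,0.11,0.42]))
```

```text
lever_knob scene land 0.77 [ 0.6834 -0.1281  0.1606]
[ -24.3 -243.6  -94. ]
```

Lever knob now at x=0.683 (pivot + 43 mm): the float notch.

>>> send_rows(
  rows=[
    [[-20,0,-20,0,0,0,1],[-24,0,-75,0,0,0,1],[-24,-45,-94,0,0,0,0],[-24,-105,-94,0,0,0,-1],[-24,-165,-94,0,0,0,-1],[-24,-225,-94,0,0,0,-1],[-24,-244,-94,0,0,0,-1],[-24,-244,-94,0,0,0,-1]],
  ],
)

```text
time_s: 35.95
position: [0.6101, 0.1116, 0.4201]
orientation: [-3.142, -0.0, 0.08]
contact_force: [-0.8, -0.7, -0.1]
opening: 0.0852
```

Run:
```python
from h import *
st(); im=save('wrist','w24.png')
find('module','wrist');find('nest','wrist');find('lever_knob','wrist')
hsv=cv2.cvtColor(im,cv2.COLOR_RGB2HSV); m=cv2.inRange(hsv,(50,120,60),(75,255,255))
n,l,s,ce=cv2.connectedComponentsWithStats(m); i=1+np.argmax(s[1:,4]); pts=np.argwhere(l==i)[:,::-1].astype(np.float32)
h=cv2.convexHull(pts); r=cv2.minAreaRect(h); print(s[i])
for c in cv2.boxPoints(r): print(np.round(c),np.round(ray('wrist',*c,.088),4))
```

```text
t 35.95 pos [0.6101 0.1116 0.4201] rpy [-3.142 -0.     0.08 ] F [-0.8 -0.7 -0.1] open 0.0852
module wrist land 0.56 [0.6253 0.1063 0.05  ]
[ 259  140   51   81 3148]
[259. 140.] [0.6612 0.1331 0.088 ]
[309. 140.] [0.6649 0.0841 0.088 ]
[309. 220.] [0.5819 0.0753 0.088 ]
[259. 220.] [0.5778 0.1284 0.088 ]
```

View pics/w24.png

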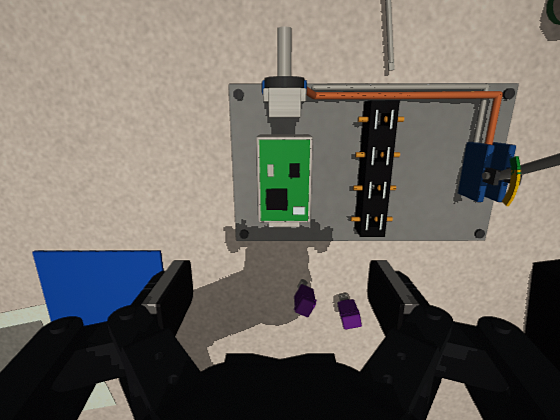

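>>> send_rows(
  rows=[
    [[10,6.5,60,0,0,0,-1],[10,6.5,115,0,0,0,-1],[10,6.5,150,0,0,0,-1],[10,6.5,180,0,0,0,-1],[10,6.5,192,0,0,0,-1],[10,6.5,192,0,0,0,-1]],
  ],
)

```text
time_s: 36.9
position: [0.621, 0.104, 0.2278]
orientation: [3.141, 0.001, 0.077]
contact_force: [-0.0, 0.3, 0.6]
opening: 0.0854
```

Run:
```python
from h import *
st(); im=save('wrist','w25.png')
```

```text
t 36.9 pos [0.621  0.104  0.2278] rpy [3.141e+00 1.000e-03 7.700e-02] F [-0.   0.3  0.6] open 0.0854
```

View pics/w25.png

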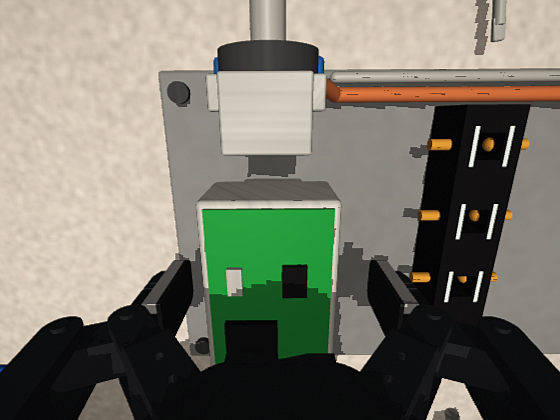

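>>> send_rows(
  rows=[
    [[0,-3,0,0,0,0,-1],[0,-3,0,0,0,0,0],[0,-3,0,0,0,0,0.5],[0,-3,0,0,0,0,1],[0,-3,0,0,0,0,1],[0,-3,0,0,0,0,1],[0,-3,0,0,0,0,1],[0,-3,0,0,0,0,1]],
  ],
  newtons=80,
)

```text
time_s: 37.95
position: [0.6209, 0.1081, 0.2291]
orientation: [-3.141, -0.002, 0.078]
contact_force: [-1.3, 0.0, 6.0]
opening: 0.0547
```

>>> send_rows(
  rows=[
    [[0,0,-10,0,0,0,1],[0,0,-25,0,0,0,1],[0,0,-45,0,0,0,1],[0,0,-70,0,0,0,1],[0,0,-95,0,0,0,1],[0,0,-95,0,0,0,1]],
  ],
  newtons=110,
)

```text
time_s: 38.7
position: [0.6211, 0.1079, 0.3256]
orientation: [-3.14, -0.004, 0.078]
contact_force: [0.6, -0.3, -4.4]
opening: 0.0542
```

Run:
```python
from h import *
st(); im=save('wrist','w26.png')
for c in ['scene','side']:
    im=optics.get_image(c); find('mat',c)
    hsv=cv2.cvtColor(im,cv2.COLOR_RGB2HSV); m=cv2.inRange(hsv,(105,150,60),(120,255,255))
    n,l,s,ce=cv2.connectedComponentsWithStats(m); i=1+np.argmax(s[1:,4]); pts=np.argwhere(l==i)[:,::-1].astype(np.float32)
    a=cv2.approxPolyDP(cv2.convexHull(pts),4,True)[:,0]; q=np.array([ray(c,*p,.006)[:2] for p in a]); print(c,np.round(q,3).tolist(),np.round(q.mean(0),4))
```

```text
t 38.7 pos [0.6211 0.1079 0.3256] rpy [-3.14  -0.004  0.078] F [ 0.6 -0.3 -4.4] open 0.0542
mat scene land 0.8 [0.4058 0.3548 0.0008]
scene [[0.331, 0.437], [0.476, 0.449], [0.491, 0.275], [0.345, 0.272]] [0.4107 0.3584]
mat side land 0.56 [0.41   0.3511 0.0029]
side [[0.486, 0.272], [0.343, 0.256], [0.328, 0.43], [0.47, 0.443]] [0.4066 0.3502]
```

View pics/w26.png

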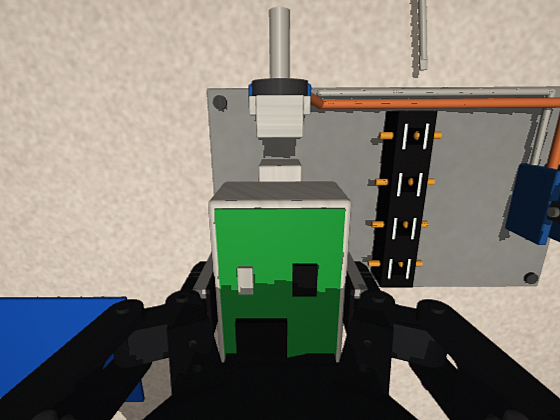

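Run:
```python
from h import *
print(delta([0.4085,0.354,0.30]))
```

```text
[-192.  -262.1   21.9]
```

>>> send_rows(
  rows=[
    [[-20,-28,0,0,0,0,1],[-50,-68,0,0,0,0,1],[-81,-110,0,0,0,0,1],[-112,-152,5,0,0,0,1],[-143,-195,20,0,0,0,1],[-172,-235,40,0,0,0,1],[-192,-262,60,0,0,0,1],[-192,-262,80,0,0,0,1]],
  ],
)

```text
time_s: 39.95
position: [0.4074, 0.3558, 0.2419]
orientation: [3.141, 0.0, 0.081]
contact_force: [0.1, 0.0, -3.6]
opening: 0.0546
```

Run:
```python
from h import *
st(); im=save('wrist','w27.png'); print(delta([0.4085,0.354,0.187]))
```

```text
t 39.95 pos [0.4074 0.3558 0.2419] rpy [3.141 0.    0.081] F [ 0.1  0.  -3.6] open 0.0546
[ 1.4  0.1 52.2]
```

View pics/w27.png

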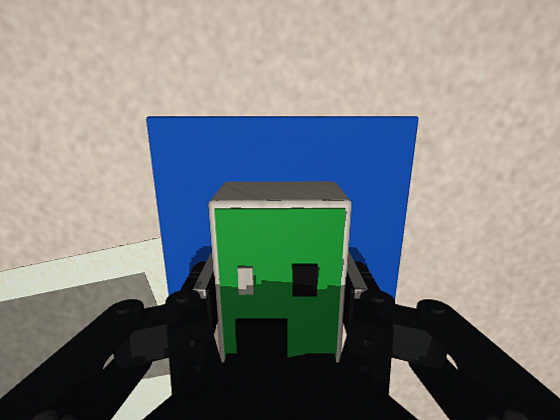

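>>> send_rows(
  rows=[
    [[1,0,20,0,0,0,1],[1,0,38,0,0,0,1],[1,0,48,0,0,0,1],[1,0,53,0,0,0,1],[1,0,55,0,0,0,1],[1,0,55,0,0,0,1]],
  ],
)

```text
time_s: 40.75
position: [0.4101, 0.3543, 0.1884]
orientation: [-3.141, -0.0, 0.078]
contact_force: [-0.5, 0.7, -3.4]
opening: 0.0546
```

>>> send_rows(
  rows=[
    [[-1,0,2,0,0,0,1],[-1,0,4,0,0,0,1],[-1,0,5,0,0,0,1],[-1,0,5,0,0,0,1]],
  ],
)

```text
time_s: 41.25
position: [0.4089, 0.3541, 0.1833]
orientation: [-3.142, -0.0, 0.078]
contact_force: [-2.8, -0.7, 0.5]
opening: 0.0548
```

>>> send_rows(
  rows=[
    [[0,0,0.5,0,0,0,1],[0,0,0.5,0,0,0,-0.5],[0,0,0.5,0,0,0,-1],[0,0,0.5,0,0,0,-1],[0,0,-40,0,0,0,-1],[0,0,-95,0,0,0,-1],[0,0,-150,0,0,0,-1],[0,0,-200,0,0,0,-1]],
  ],
)

```text
time_s: 42.25
position: [0.4089, 0.3539, 0.3852]
orientation: [-3.141, -0.001, 0.078]
contact_force: [0.0, 0.8, 0.5]
opening: 0.0855
```

Run:
```python
from h import *
st(); im=save('wrist','w28.png')
save('scene','sc2.png'); save('side','sd2.png')
for c in ['wrist','scene','side']:
    find('module',c,n=1);find('mat',c,n=1);find('lever_knob',c,n=1);find('spool',c,n=1)
a=cv2.imread('pics/sc2.png');b=cv2.imread('pics/sd2.png')
cv2.imwrite('pics/c2.png',np.hstack([cv2.resize(a[120:370,130:510],(400,520)),cv2.resize(b[140:420,80:470],(400,520))]))
```

```text
t 42.25 pos [0.4089 0.3539 0.3852] rpy [-3.141e+00 -1.000e-03  7.800e-02] F [0.  0.8 0.5] open 0.0855
module wrist land 0.58 [0.4122 0.3569 0.0039]
spool wrist land 0.19 [0.4104 0.3539 0.0005]
module scene land 0.57 [0.408  0.3572 0.005 ]
mat scene land 0.93 [0.4041 0.3568 0.0026]
lever_knob scene land 0.58 [0.6511 0.0011 0.0395]
spool scene land 0.71 [ 0.4776 -0.3458  0.0321]
module side land 0.83 [0.4094 0.355  0.0064]
mat side land 0.73 [0.4089 0.3523 0.004 ]
lever_knob side land 0.65 [ 0.6889 -0.1297  0.1618]
spool side land 0.71 [ 6.132e-01 -3.558e-01  1.000e-04]
```

View pics/w28.png

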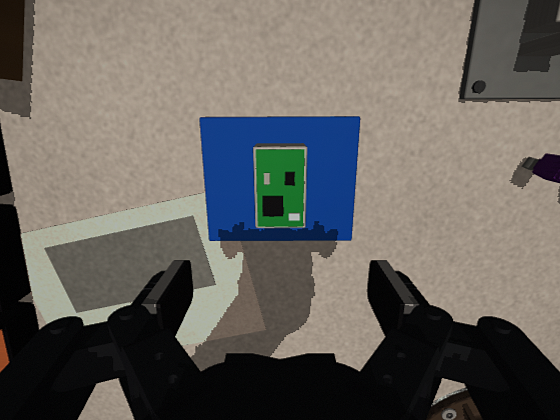

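View pics/c2.png

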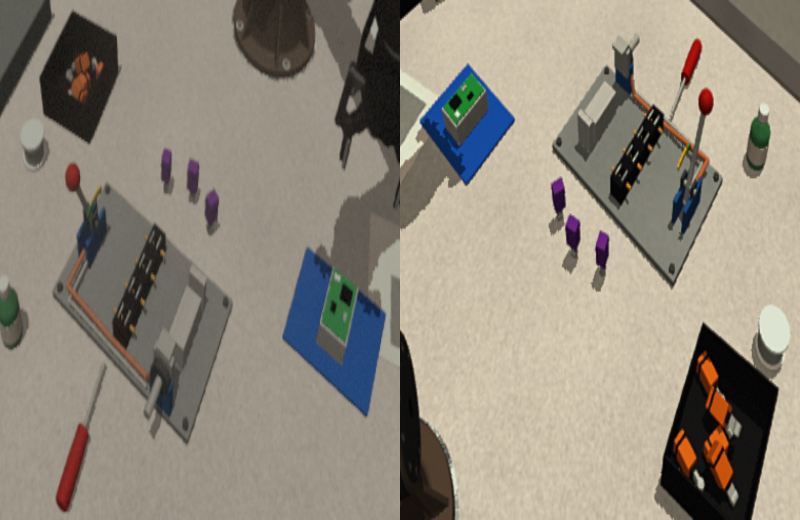

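```bash
python3 -c "
from h import *
print(bot.close_job()); st()"
```

```text
the job is handed in; nothing more can be done
None
the job is handed in; nothing more can be done
```

The job is done and handed in at about 42.5 s. No verdict came back, so the results below are from my own checks.

- **Plugs:** all four sockets held a plug. I put the stray one in the black bin first, then pulled plugs 4, 3, 2 and 1 while the module was still clamped and dropped them in too. The last images show five orange plugs in the bin and all four sockets empty.
- **Lever:** my first try, pinching the knob, failed. The fingers slipped off and the lever fell back to hold. I then pushed it with closed fingers through the detent (about 20 N). The knob ended 42–48 mm past its pivot, against the roughly 43 mm expected in the float notch, and the clamp jaw backed off. All plugs were already out by then.
- **Module:** lifted out and laid flat, circuit side up, about 3 mm from the mat's centre by the cameras. After release, the gripper was clear of everything.
- **Spool and purple plugs:** I did not touch them. The side camera puts the spool where it started.

In the last check the detectors disagreed with the pictures three times, and I went by the images:
- The scene camera placed the "lever knob" on the socket block (p 0.58).
- The same camera placed the "spool" inside the bin (p 0.71).
- The wrist camera placed the "spool" on the mat (p 0.19).

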